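# Push the thermometer sleeve between jar and cup to the monitor

### The arm

A 7-joint arm with a two-finger parallel gripper is mounted at the origin on the work surface. World frame = base frame: x ahead of the robot, y to its left, z up, the work surface at z = 0. Lengths are in mm, angles in rad, forces in N, time in s.
With the tool pointing down it reaches from about 400 to 875 mm from the base axis. Payload 4.4 kg.
Tool frame: the origin (TCP) lies between the finger pads; the fingertips stand ctrl.finger_overhang ahead of it and the grasp point (between the pads) lies 11 mm behind it (ctrl.finger_overhang is the distance from the TCP to the fingertips, in mm); z points along the fingers, y is the direction in which the jaws open and shut (so a half turn about z gives the same grasp; the last joint's range is limited). The gripper opens to 85 mm and grips with 20 to 120 N. Pads are 22 mm wide; open, the fingers measure 114 mm over their backs; the gripper's body (76 mm by 85 mm) begins 54 mm behind the grasp point. The pads swing forward as they close: fully open they stand 13 mm farther back than shut.
Start: joints at [1.082, 0.628, 0.038, 1.517, -0.027, 0.996, -0.02], TCP at [266.733, -592.766, 239.313] pointing down, gripper open.
Joint ranges: [-3.06, 3.06], [-0.37, 2.12], [-1.25, 1.32], [0.18, 2.47], [-1.1, 4.24], [0.23, 1.98], [-2.94, 2.94]. Speed limits (rad/s): [2.57, 2.57, 3.14, 3.14, 3.14, 3.14, 3.14].

### API

Orientations are given as [roll, pitch, yaw] about the fixed x, y, z axes, in that order (R = Rz(yaw) Ry(pitch) Rx(roll)).
In Python, from cell import ctrl gives the robot as it stands. The module is installed in compiled form; this text tells all that it offers.
- The arm moves only by the tool step_arm, never from a script. Its argument "deltas" is a list that holds one entry, the list of rows, each a list of 7 numbers: the opening, from 0 (shut) to 1 (fully open), then the shift along the world's x, y, z in mm, then the turn, a rotation vector about the world's x, y, z in rad. In form: [[[grip, tx, ty, tz, rx, ry, rz], ...]]. A call has 1 to 10 rows; each row shifts and turns the commanded pose from where the row before left it; what a row does not reach is not made up. A row lasts 1/12 s, in which the tool goes at most 41.7 mm and 7.16 degrees, less where a joint would pass 70% of its speed; a pose out of reach is approached as far as the arm can. A call is refused whole if a number of a shift passes 41.7 or a number of a turn 0.125, either way. A call with a gripper value outside its range is refused whole. The fingers move at their own pace and stop on an object; the grip force is fixed at half the most. Time passes only in rows, so rows that do not move let the fingers close. It gives the time, the measured TCP pose, the force and the opening at its end, in the units of the state.
- ctrl.read_state(): the state, without advancing time (a new reading comes with each control period).
- ctrl.get_image(name): name is "scene" or "top"; returns (picture, depth): 400x640x3 uint8, red, green, blue; 400x640 float32, mm along the optical axis (not along the pixel's ray), 0 where there is no reading.
- ctrl.camera_info(name): a dict with "intrinsics" (3x3 intrinsics, pixels), "rvec" (rotation vector, rad) and "tvec" (3), from world to camera coordinates, as OpenCV has them. Camera axes: x right, y down, z forward; pixel columns grow to the right and rows downward; lengths in mm; the calibration is good to about 2 mm. A picture is of the moment at which its call begins. camera_info takes no time and is no camera call.
- ctrl.finish_job(): hands the job in, once; it reports no verdict.
The state is a dict: "clock": time; "qpos": joint angles; "qd": joint speeds; "tau": joint torques, N m; "eef_pos": TCP position; "tool_rot": TCP orientation; "force": force on the tool from outside, world axes, zero at the start; "torque": the same for the moment, N m; "width": finger opening in mm.
Only numpy, scipy, OpenCV 4.12 (cv2) and the standard library are available. Lean on these libraries where they do the work, as an engineer would, in place of code of your own. Each camera call takes 0.05 s, during which the arm holds its last target.

### The job

Push the thermometer in its hard sleeve along the oak ledge, lengthwise through the narrow gap between the glass pill jar and the espresso cup, until its end lies flush against the foot of the white monitor. Only push it: do not straddle it with the fingers to grip it, and do not pick it up or tip it. Do not bang into the jar or the cup, leave everything else on and around the ledge where it is, and take the hand away at the end.

Things in the scene. Friction and masses are not known exactly. Their poses are not given: they have to be found in the camera images.
- ledge: Fixed slim oak board lying on the table, 240 (its x) x 920 (its y) x 24 mm thick; origin at the centre of its underside, so its top is 24 mm above the table. Its own +y runs along its length from the sleeve towards the monitor (roughly to the robot's left); it may be turned up to 0.2 rad on the table. A framed photograph, 150 mm wide and 120 mm tall, stands fixed near each end, about 420 mm from the middle.
- sleeve: Loose closed flat case of hard dark grey plastic, the silver thermometer seen through its clear top; 120 (its x) x 52 (y) x 22 mm high, 0.11 to 0.21 kg; origin at the centre of its underside. Lies flat on the ledge, its +x end (the thin tip) towards the monitor, its middle 180 to 260 mm short of the gap, up to 0.35 rad askew and 30 mm off the line through the gap. Slides easily (about 1 N).
- gap (a point): Point on the ledge's top surface midway between the jar and the cup; axes as the ledge's (its y is the way through). The gap is 60 mm wide at its narrowest.
- jar: Glass pill jar with a metal lid, 56 mm across, 42 mm tall, stuck down to the ledge on one side of the gap; origin at the centre of its underside. Its axis is 58 mm from the gap point, and 116 mm from the cup's axis.
- cup: Blue ceramic espresso cup, straight-sided, 56 mm across, 45 mm tall, stuck down to the ledge on the other side of the gap (jar and cup may have changed places); origin at the centre of its underside; its small handle sticks out up to 48 mm from its axis along its own +y, towards the monitor, not into the gap.
- monitor: White bedside monitor fixed on the ledge beyond the gap. Its foot is a block 150 mm (x) x 70 mm (y) x 30 mm high, with the 190 mm wide screen above it (top at 180 mm); origin at the centre of the foot's underside, axes as the ledge's.
- foot (a point): Centre of the lower edge of the monitor foot's flat upright front face, the face that looks towards the gap (along the ledge's -y), at the ledge's top surface; axes as the ledge's. It lies 150 to 180 mm beyond the gap point, straight behind it.
- spray: Bystander, loose: brown spray bottle, 30 mm across, 62 tall; origin at the centre of its underside.
- balm: Bystander, loose: squat white jar, 32 mm across, 40 tall; origin at the centre of its underside.
- drops: Bystander, loose: white drops bottle, 30 mm across, 55 tall; origin at the centre of its underside.
- plasters: Bystander, loose: cardboard packet 32 x 70 x 24 mm; origin at the centre of its underside.
- case: Bystander, loose: black spectacles case 140 x 45 x 32 mm; origin at the centre of its underside.
- dish: Bystander, loose: white bowl 84 mm across, 32 high, on the table in front of the ledge; origin at the centre of its underside.

How it is judged:
By the outcome, as a careful person would: the job done as asked, in the order asked, and still so for the second after the job is handed in, with the robot touching nothing.
It also fails if it takes over 72 s, if anything falls off the work surface, if the arm or the gripper's body presses on something with over 40 N, if the wrist force passes 120 N, or if a joint passes its speed limit or range.

## Working session

There is one attempt and no reset: what is moved stays moved. The work goes in short steps, Python scripts to look and compute and a tool call to move; the robot and the scene stay as the last step left them, time stands still between calls to the robot, and variables do not carry over. Pictures are saved under pics/ and viewed, and the job is handed in when it is done.

Besides the shell and the picture viewer there is one more tool, called after "Call:" as name(argument=value, ...), one argument or row to a line, values as JSON. step_arm: Moves the arm, as the interface text tells. Its arguments: {"type":"object","properties":{"deltas":{"type":"array"}},"required":["deltas"]}

```bash
mkdir -p pics; cat > h.py <<'E'
import numpy as np, cv2
from cell import ctrl
def cam(n):
    c=ctrl.camera_info(n); K=np.array(c["intrinsics"],float); R=cv2.Rodrigues(np.array(c["rvec"],float))[0]; t=np.array(c["tvec"],float).ravel()
    return K,R,t
def snap(n,tag):
    p,d=ctrl.get_image(n); cv2.imwrite(f"pics/{tag}.png",p[:,:,::-1]); np.savez(f"pics/{tag}.npz",p=p,d=d); return p,d
def pts(n,d):
    K,R,t=cam(n); v,u=np.mgrid[:d.shape[0],:d.shape[1]]
    X=np.stack([(u-K[0,2])/K[0,0]*d,(v-K[1,2])/K[1,1]*d,d],-1)
    return (X-t)@R
def proj(n,P):
    K,R,t=cam(n); q=(np.atleast_2d(P)@R.T+t)@K.T; return q[:,:2]/q[:,2:]
def onz(n,u,v,z):
    K,R,t=cam(n); r=R.T@np.linalg.inv(K)@np.array([u,v,1.]); c=-R.T@t; return c+r*(z-c[2])/r[2]
E
python3 - <<'E'
from h import *
for n in("scene","top"):
    p,d=snap(n,n+"0"); K,R,t=cam(n); print(n,K.tolist(),-R.T@t,R.tolist())
    cv2.imwrite(f"pics/{n}0b.png",cv2.resize(p[:,:,::-1],(800,500)))
print(ctrl.read_state(),ctrl.finger_overhang)
E
```

```text
scene [[387.4897191619914, 0.0, 318.26664588624965], [0.0, 387.4897191619914, 197.02781826312153], [0.0, 0.0, 1.0]] [1112.48973399  344.89057513  617.02269154] [[-0.44556300916913255, 0.895232648837572, -0.00566650822038306], [0.5869268002978368, 0.28732604368423487, -0.7569416593852578], [-0.676010751358505, -0.3405910290598228, -0.6534578907410028]]
top [[436.98634774368526, 0.0, 321.15585514385873], [0.0, 436.98634774368526, 204.6618848524951], [0.0, 0.0, 1.0]] [ 385.58057979   38.36655131 1073.35694469] [[-0.02289832058436203, -0.9996290315719055, -0.014746733639382087], [-0.9892313390906885, 0.024788089267280822, -0.14424599956782597], [0.1445580322059611, 0.011284939924183765, -0.9894319711105195]]
{'clock': 0.1, 'qpos': array([ 1.08217535,  0.62925911,  0.03842179,  1.51828129, -0.02699403,
        0.9963008 , -0.01996805]), 'qd': array([-3.20581105e-04, -1.59528198e-03,  7.70111364e-05, -4.12659051e-03,
        9.37143561e-05, -1.42487878e-03, -1.00634667e-03]), 'tau': array([ 2.60474604e-03, -5.64538229e+01,  1.23033129e+00, -1.93974674e+01,
        1.13196153e-02,  5.44703042e-03,  2.04971298e-05]), 'eef_pos': array([ 266.52799605, -592.23433426,  238.4728169 ]), 'tool_rot': array([-3.13986133e+00,  9.57886741e-06,  4.22874461e-01]), 'force': array([ 0.40583236,  1.00547743, -0.74454548]), 'torque': array([-0.04523815, -0.04738472,  0.03385524]), 'width': 85.02160675042616} 8.0
```

View pics/scene0b.png

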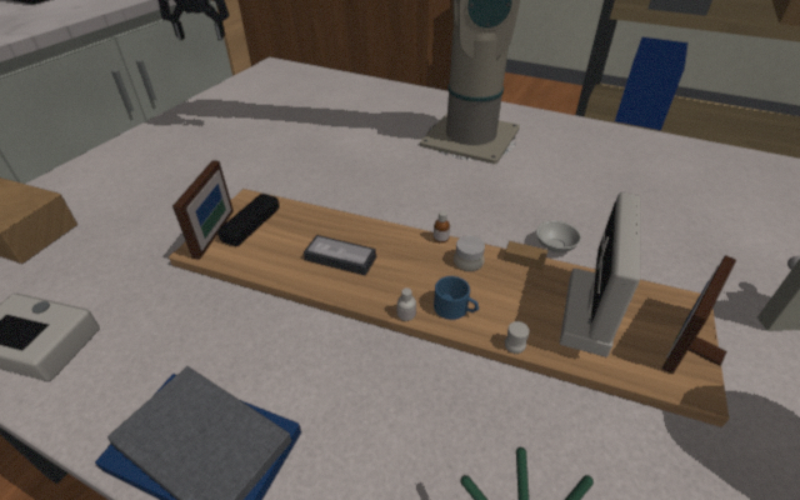

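View pics/top0b.png

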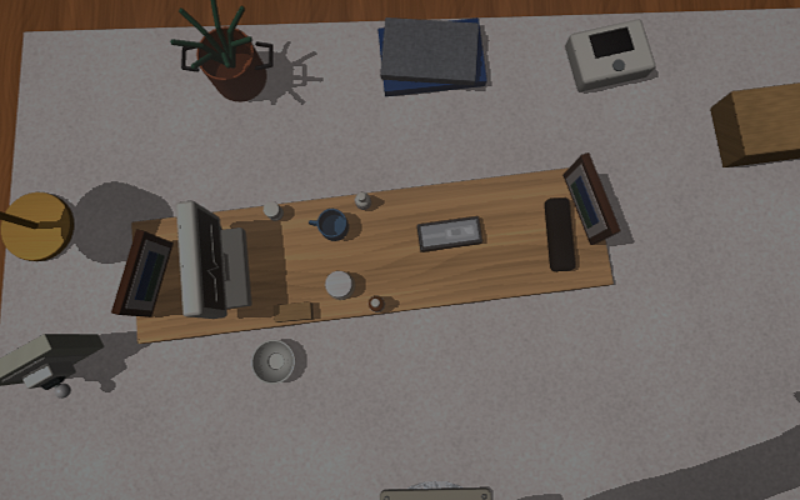

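The top view shows the ledge running left to right. The sleeve is at about (450,234) in the enlarged view, the cup at (333,225), the lid jar at (338,285) and the monitor foot's front edge at about x=247. The spray is at (376,303) and the drops at (362,200), both just short of the gap. Next I'll measure these.

```bash
python3 - <<'E'
from h import *
d=np.load("pics/top0.npz"); p=d["p"]; D=d["d"]; P=pts("top",D)
# ledge top plane
m=(D>0)&(abs(P[...,2]-24)<7)
hsv=cv2.cvtColor(p,cv2.COLOR_RGB2HSV); m&=(hsv[...,1]>70)&(hsv[...,0]<25)&(hsv[...,2]>60)
m[:110]=0;m[290:]=0;m[:,:100]=0;m[:,500:]=0
Q=P[m]; print(len(Q),np.median(Q[:,2]),Q[:,2].std())
r=cv2.minAreaRect(cv2.convexHull(Q[:,:2].astype(np.float32))); print("ledge rect",r)
for n in("scene","top"):
    d=np.load(f"pics/{n}0.npz");D=d["d"];P=pts(n,D);np.save(f"pics/{n}P.npy",P)
    # ortho image: x 350..800, y 350..-500; 1mm px
    H=np.zeros((330,800,3),np.uint8)
print("corners of ledge on z=24 from pixels follow")
c=p[120:250,180:420][:,:,::-1]; cv2.imwrite("pics/crop_top.png",cv2.convertScaleAbs(cv2.resize(c,None,fx=3.3,fy=3.3,interpolation=cv2.INTER_CUBIC),alpha=1.4))
ps=np.load("pics/scene0.npz")["p"]
c=ps[150:300,220:500][:,:,::-1]; cv2.imwrite("pics/crop_scene.png",cv2.convertScaleAbs(cv2.resize(c,None,fx=2.8,fy=2.8,interpolation=cv2.INTER_CUBIC),alpha=1.4))
E
```

```text
25201 24.540883537350393 1.9620605504437207
ledge rect ((547.8681030273438, 115.30743408203125), (239.83120727539062, 919.2618408203125), 5.792794704437256)
corners of ledge on z=24 from pixels follow
```

View pics/crop_top.png

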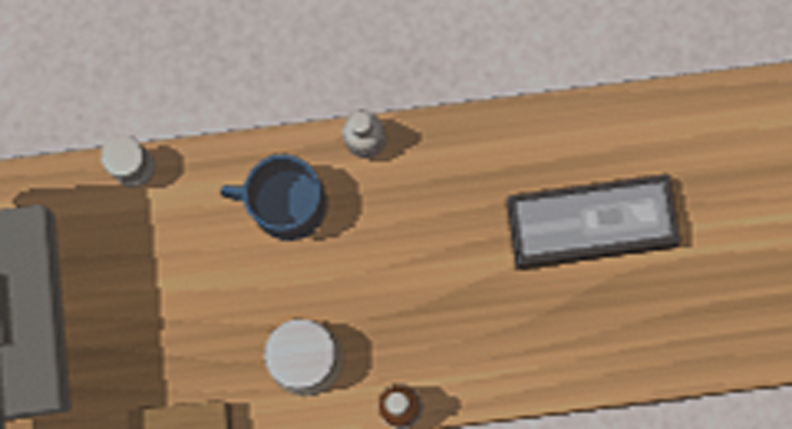

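View pics/crop_scene.png

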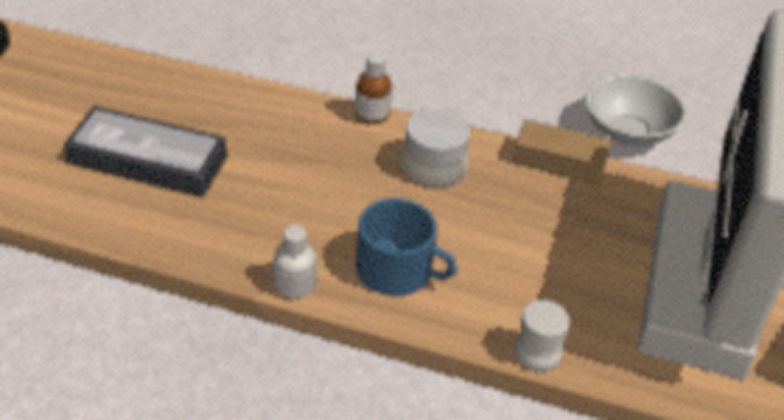

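```bash
cat >> h.py <<'E'
TH=np.deg2rad(5.793); LO=np.array([547.87,115.31]); LR=np.array([[np.cos(TH),-np.sin(TH)],[np.sin(TH),np.cos(TH)]])
def toL(P): P=np.asarray(P,float); return (P[...,:2]-LO)@LR
def toW(l): return np.asarray(l,float)@LR.T+LO
E
python3 - <<'E'
from h import *
from scipy import ndimage
for n in("top","scene"):
    P=np.load(f"pics/{n}P.npy"); D=np.load(f"pics/{n}0.npz")["d"]; l=toL(P)
    m=(D>0)&(P[...,2]>33)&(P[...,2]<230)&(abs(l[...,0])<150)&(abs(l[...,1])<480)
    lab,k=ndimage.label(m); print(n)
    for i in range(1,k+1):
        s=lab==i
        if s.sum()<30: continue
        q=l[s]; z=P[s][:,2]; zt=np.percentile(z,97); top=q[z>zt-4]
        r=cv2.minAreaRect(top.astype(np.float32)) if len(top)>3 else None
        v,u=np.where(s); print(s.sum(),"px",u.mean().round(),v.mean().round(),"ztop",zt.round(1),"L min",q.min(0).round(),"max",q.max(0).round(),"toprect",[np.round(a,2) for a in r])
E
```

```text
top
1700 px 473.0 159.0 ztop 147.1 L min [ -40. -443.] max [ 108. -398.] toprect [array([  34.39, -419.54]), array([149.35,  17.55]), np.float64(11.72)]
145 px 290.0 160.0 ztop 81.4 L min [ 83. -18.] max [111.  12.] toprect [array([98.57, -2.98]), array([14.11, 12.92]), np.float64(84.63)]
1195 px 448.0 187.0 ztop 60.2 L min [ -85. -394.] max [  57. -341.] toprect [array([ -13.3 , -366.81]), array([ 43.1 , 134.18]), np.float64(85.67)]
4317 px 169.0 210.0 ztop 205.9 L min [-95. 232.] max [ 96. 296.] toprect [array([  0.73, 279.07]), array([186.19,  30.42]), np.float64(0.13)]
175 px 219.0 168.0 ztop 67.1 L min [ 85. 155.] max [115. 185.] toprect [array([ 99.79, 170.32]), array([28.9 , 26.55]), np.float64(56.54)]
283 px 264.0 179.0 ztop 71.7 L min [30. 31.] max [ 85. 103.] toprect [array([57.4, 58.4]), array([54.41, 52.7 ]), np.float64(85.26)]
1107 px 359.0 186.0 ztop 50.0 L min [ -12. -220.] max [  41. -100.] toprect [array([  14.26, -160.3 ]), array([ 52.03, 119.76]), np.float64(0.69)]
2047 px 113.0 220.0 ztop 145.7 L min [-72. 375.] max [ 73. 442.] toprect [array([-8.0000e-02,  4.0801
[... 1203 characters left out ...]
 px 421.0 203.0 ztop 50.8 L min [-116.  119.] max [-79. 189.] toprect [array([-96.49, 153.96]), array([70.29, 34.18]), np.float64(89.3)]
1330 px 559.0 251.0 ztop 146.2 L min [-71. 377.] max [ 74. 441.] toprect [array([-3.0000e-02,  4.0986e+02]), array([ 15.67, 152.29]), np.float64(69.93)]
805 px 362.0 238.0 ztop 70.6 L min [30. 33.] max [ 87. 107.] toprect [array([58.28, 59.93]), array([56.25, 53.18]), np.float64(13.92)]
289 px 325.0 244.0 ztop 80.6 L min [ 89. -14.] max [115.  14.] toprect [array([98.64, -0.47]), array([14.99, 13.46]), np.float64(19.58)]
354 px 413.0 269.0 ztop 66.3 L min [ 85. 157.] max [116. 187.] toprect [array([100.46, 172.58]), array([29.  , 28.64]), np.float64(19.13)]
```

The ledge fit (239.8 x 919 mm) and the heights match the text. In ledge coordinates:

| Item | Position (mm) |
|---|---|
| Sleeve centre | (14.3, -159), nearly parallel to the ledge |
| Gap | (0.2, 59) |
| Foot face | y ≈ 233 |

First I'll nudge the sleeve about 14 mm sideways with shut fingers, then push it along.

Call:
step_arm(
  deltas=[
    [[0, 12.4, 18.6, 0, 0, 0, 0.0416], [0, 12.4, 18.6, 0, 0, 0, 0.0416], [0, 12.4, 18.6, 0, 0, 0, 0.0416], [0, 12.4, 18.6, 0, 0, 0, 0.0416], [0, 12.4, 18.6, 0, 0, 0, 0.0416], [0, 12.4, 18.6, 0, 0, 0, 0.0416], [0, 12.4, 18.6, 0, 0, 0, 0.0416], [0, 12.4, 18.6, 0, 0, 0, 0.0416], [0, 12.4, 18.6, 0, 0, 0, 0.0416], [0, 12.4, 18.6, 0, 0, 0, 0.0416]],
  ],
)

```text
clock: 0.93
eef_pos: [391.0, -405.6, 239.0]
tool_rot: [-3.141, -0.0, 0.841]
force: [-0.1, 0.6, -0.9]
width: -0.5
```

Call:
step_arm(
  deltas=[
    [[0, 12.4, 18.6, 0, 0, 0, 0.0416], [0, 12.4, 18.6, 0, 0, 0, 0.0416], [0, 12.4, 18.6, 0, 0, 0, 0.0416], [0, 12.4, 18.6, 0, 0, 0, 0.0416], [0, 12.4, 18.6, 0, 0, 0, 0.0416], [0, 12.4, 18.6, 0, 0, 0, 0.0416], [0, 12.4, 18.6, 0, 0, 0, 0.0416], [0, 12.4, 18.6, 0, 0, 0, 0.0416], [0, 12.4, 18.6, 0, 0, 0, 0.0416], [0, 12.4, 18.6, 0, 0, 0, 0.0416]],
  ],
)

```text
clock: 1.77
eef_pos: [514.9, -219.8, 239.0]
tool_rot: [-3.141, 0.0, 1.257]
force: [0.7, -0.5, 0.3]
width: -0.1
```

Call:
step_arm(
  deltas=[
    [[0, 12.4, 18.6, 0, 0, 0, 0.0416], [0, 12.4, 18.6, 0, 0, 0, 0.0416], [0, 12.4, 18.6, 0, 0, 0, 0.0416], [0, 12.4, 18.6, 0, 0, 0, 0.0416], [0, 12.4, 18.6, 0, 0, 0, 0.0416], [0, 12.4, 18.6, 0, 0, 0, 0.0416], [0, 12.4, 18.6, 0, 0, 0, 0.0416], [0, 12.4, 18.6, 0, 0, 0, 0.0416], [0, 12.4, 18.6, 0, 0, 0, 0.0416], [0, 12.4, 18.6, 0, 0, 0, 0.0416]],
  ],
)

```text
clock: 2.6
eef_pos: [638.9, -33.9, 238.8]
tool_rot: [-3.141, -0.0, 1.673]
force: [0.0, -0.3, 0.3]
width: -0.1
```

Call:
step_arm(
  deltas=[
    [[0, 0, 0, -20, 0, 0, 0], [0, 0, 0, -20, 0, 0, 0], [0, 0, 0, -20, 0, 0, 0], [0, 0, 0, -20, 0, 0, 0], [0, 0, 0, -20, 0, 0, 0], [0, 0, 0, -20, 0, 0, 0], [0, 0, 0, -20, 0, 0, 0], [0, 0, 0, -20, 0, 0, 0], [0, 0, 0, -20, 0, 0, 0], [0, 0, 0, 0, 0, 0, 0]],
  ],
)

```text
clock: 3.43
eef_pos: [635.4, -34.9, 55.0]
tool_rot: [-3.134, -0.001, 1.671]
force: [-0.3, -0.3, -0.0]
width: -0.3
```

```bash
python3 - <<'E'
from h import *
for n,(a,b,c,e) in(("scene",(100,280,180,420)),("top",(100,250,280,460))):
    p,d=snap(n,n+"1"); cv2.imwrite(f"pics/{n}1b.png",cv2.convertScaleAbs(cv2.resize(p[a:b,c:e,::-1],None,fx=3.2,fy=3.2,interpolation=cv2.INTER_CUBIC),alpha=1.4))
s=ctrl.read_state();print(s["eef_pos"],toL(s["eef_pos"]))
# lowest points of gripper near TCP
d=np.load("pics/scene1.npz")["d"];P=pts("scene",d);l=toL(P)
m=(d>0)&(np.abs(l-toL(s["eef_pos"])).max(-1)<40)&(P[...,2]>47)&(P[...,2]<100)
q=P[m];ll=l[m]
for z0 in range(48,100,8):
    k=(q[:,2]>=z0)&(q[:,2]<z0+8)
    if k.any(): print(z0,k.sum(),ll[k].min(0).round(),ll[k].max(0).round())
E
```

```text
[638.09777008 -34.73977541  58.69393808] [  74.62174477 -158.39059568]
48 18 [  37. -163.] [  83. -125.]
56 34 [  67. -163.] [  86. -147.]
64 30 [  64. -165.] [  85. -146.]
72 36 [  68. -164.] [  88. -147.]
80 16 [  61. -152.] [  86. -146.]
88 25 [  48. -160.] [ 101. -145.]
96 37 [  44. -167.] [ 104. -144.]
```

View pics/scene1b.png

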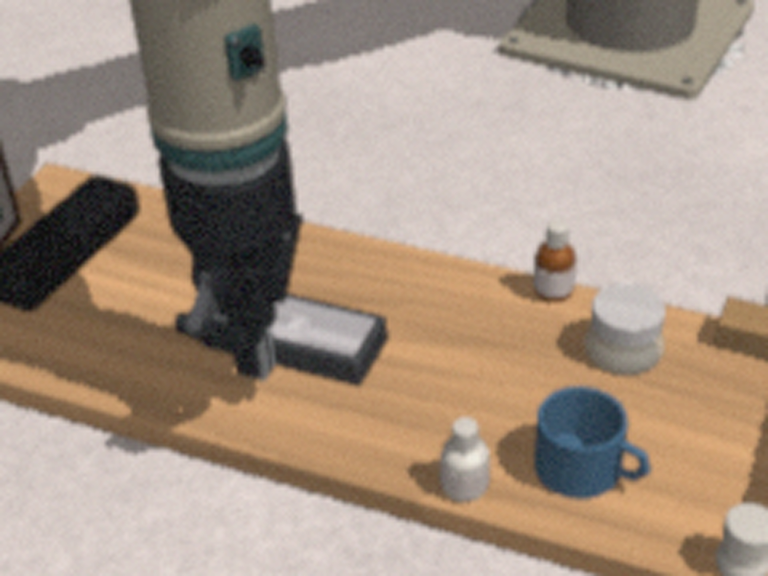

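View pics/top1b.png

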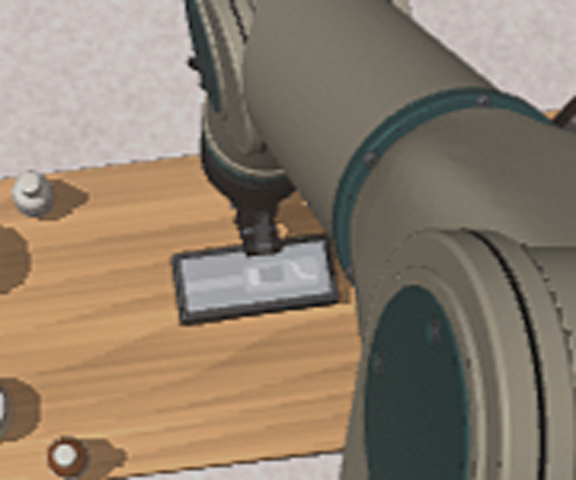

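Call:
step_arm(
  deltas=[
    [[0, 0, 0, -8, 0, 0, 0], [0, 0, 0, -8, 0, 0, 0], [0, 0, 0, 0, 0, 0, 0], [0, -4, -0.4, 0, 0, 0, 0], [0, -4, -0.4, 0, 0, 0, 0], [0, -4, -0.4, 0, 0, 0, 0], [0, -4, -0.4, 0, 0, 0, 0], [0, -2, -0.2, 0, 0, 0, 0], [0, -2, -0.2, 0, 0, 0, 0], [0, -2, -0.2, 0, 0, 0, 0]],
  ],
)

```text
clock: 4.37
eef_pos: [616.8, -37.0, 43.5]
tool_rot: [3.141, 0.0, 1.671]
force: [0.6, -0.4, 0.3]
width: -0.2
```

Call:
step_arm(
  deltas=[
    [[0, -2, -0.2, 0, 0, 0, 0], [0, -2, -0.2, 0, 0, 0, 0], [0, -2, -0.2, 0, 0, 0, 0], [0, -2, -0.2, 0, 0, 0, 0], [0, 0, 0, 0, 0, 0, 0], [0, 0, 0, 0, 0, 0, 0]],
  ],
)

```text
clock: 4.87
eef_pos: [608.5, -37.8, 43.3]
tool_rot: [-3.141, -0.0, 1.671]
force: [0.8, -0.4, 0.3]
width: 0.1
```

```bash
cat >> h.py <<'E'
def sleeve(tag,n="scene",zlo=40,show=True):
    from scipy import ndimage
    p,d=snap(n,tag); P=pts(n,d); l=toL(P); s=ctrl.read_state(); t=toL(s["eef_pos"])
    hsv=cv2.cvtColor(p,cv2.COLOR_RGB2HSV)
    m=(d>0)&(P[...,2]>zlo)&(P[...,2]<53)&(l[...,0]>-60)&(l[...,0]<75)&(l[...,1]>-240)&(l[...,1]<240)
    lab,k=ndimage.label(m); 
    print("tcp",s["eef_pos"].round(1),"L",t.round(1),"F",s["force"].round(1))
    for i in range(1,k+1):
        q=lab==i
        if q.sum()<100: continue
        r=cv2.minAreaRect(l[q].astype(np.float32)); print(n,q.sum(),[np.round(a,2) for a in r],"min",l[q].min(0).round(1),"max",l[q].max(0).round(1),"mean",l[q].mean(0).round(1),"z",np.median(P[q][:,2]).round(1))
    return p,d
E
python3 - <<'E'
from h import *
p,d=sleeve("s2"); cv2.imwrite("pics/s2b.png",cv2.convertScaleAbs(cv2.resize(p[100:280,180:420,::-1],None,fx=3.2,fy=3.2,interpolation=cv2.INTER_CUBIC),alpha=1.4))
sleeve("t2","top")
E
```

```text
tcp [608.6 -37.8  43.3] L [  45.  -158.4] F [ 0.9 -0.   0.5]
scene 536 [array([  18.62, -132.07]), array([81.15, 68.61]), np.float64(1.06)] min [ -22.1 -166.9] max [ 59.6 -97.8] mean [  10.8 -130. ] z 46.9
scene 101 [array([40.52, 56.8 ]), array([17.79, 46.07]), np.float64(12.43)] min [31.1 36.2] max [54.2 81.2] mean [37.4 56.8] z 46.7
tcp [608.6 -37.8  43.3] L [  44.9 -158.4] F [ 0.2 -0.3 -0. ]
top 861 [array([   5.69, -160.1 ]), array([ 52.56, 119.71]), np.float64(0.46)] min [ -20.8 -220.1] max [  32.3 -100.2] mean [   2.4 -155.6] z 46.6
top 109 [array([  7.22, 235.34]), array([132.02,   7.98]), np.float64(0.54)] min [-58.8 231.4] max [ 73.3 239.8] mean [  7.6 233.6] z 48.6
```

View pics/s2b.png

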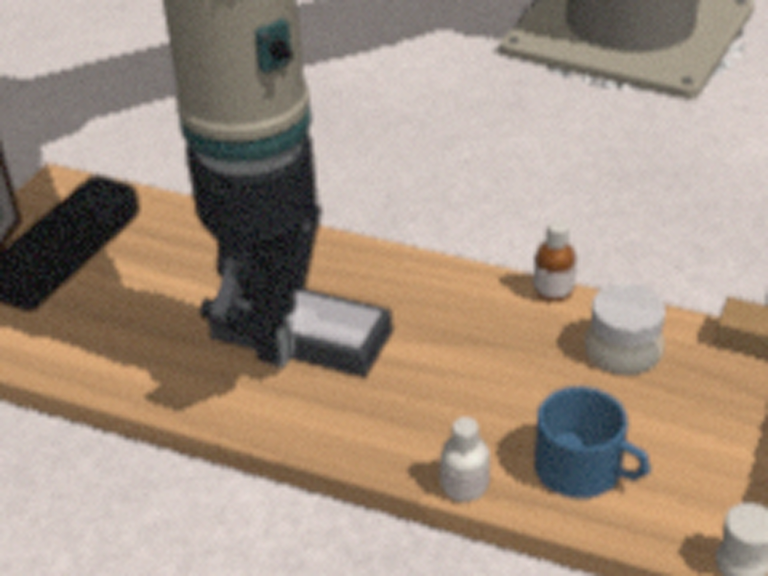

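Call:
step_arm(
  deltas=[
    [[0, -2, -0.2, 0, 0, 0, 0], [0, -2, -0.2, 0, 0, 0, 0], [0, -1.5, -0.2, 0, 0, 0, 0], [0, 0, 0, 0, 0, 0, 0], [0, 3, 0.3, 0, 0, 0, 0], [0, 10, 1, 0, 0, 0, 0], [0, 10, 1, 0, 0, 0, 0], [0, 0, 0, 15, 0, 0, 0], [0, 0, 0, 15, 0, 0, 0], [0, 0, 0, 20, 0, 0, 0]],
  ],
)

```text
clock: 5.8
eef_pos: [625.2, -36.0, 92.5]
tool_rot: [-3.138, -0.0, 1.671]
force: [-0.0, 0.7, -0.5]
width: 0.1
```

```bash
python3 - <<'E'
from h import *
sleeve("t3","top")
E
```

```text
tcp [628.2 -36.   97.2] L [  64.6 -158.6] F [0.8 0.9 3. ]
top 1083 [array([-6.0000e-02, -1.6026e+02]), array([ 52.73, 119.91]), np.float64(0.26)] min [ -26.7 -220.1] max [  26.3 -100.3] mean [  -0.9 -160.1] z 46.6
```

Call:
step_arm(
  deltas=[
    [[0, -11, -19.5, 0, 0, 0, 0], [0, -11, -19.5, 0, 0, 0, 0], [0, -11, -19.5, 0, 0, 0, 0], [0, -11, -19.5, 0, 0, 0, 0], [0, -11, -19.5, 0, 0, 0, 0], [0, 0, 0, -17, 0, 0, 0], [0, 0, 0, -17, 0, 0, 0], [0, 0, 0, -17, 0, 0, 0], [0, 0, 0, 0, 0, 0, 0], [0, 0, 0, 0, 0, 0, 0]],
  ],
)

```text
clock: 6.68
eef_pos: [570.6, -133.4, 41.7]
tool_rot: [-3.14, -0.001, 1.671]
force: [0.1, 0.6, 1.2]
width: -0.0
```

```bash
python3 - <<'E'
from h import *
p,d=sleeve("s4","scene",35); cv2.imwrite("pics/s4b.png",cv2.convertScaleAbs(cv2.resize(p[100:280,180:420,::-1],None,fx=3.2,fy=3.2,interpolation=cv2.INTER_CUBIC),alpha=1.4))
s=ctrl.read_state(); print(s["tool_rot"], TH+np.pi/2)
E
```

```text
tcp [ 571.4 -133.4   42.5] L [  -1.7 -249.8] F [-0.2 -0.1 -0.6]
scene 989 [array([  -0.52, -158.05]), array([ 55.68, 120.45]), np.float64(1.05)] min [ -28.2 -218.2] max [ 28.3 -97.5] mean [   4.6 -155. ] z 46.7
scene 172 [array([-43.13,  61.56]), array([27.82, 54.14]), np.float64(3.69)] min [-58.8  33.7] max [-28.7  87.7] mean [-39.8  62.8] z 41.6
scene 130 [array([40.29, 56.63]), array([18.26, 46.09]), np.float64(13.22)] min [31.8 36.3] max [54.5 81.1] mean [37.2 56.3] z 45.2
[-3.14146682e+00 -1.56089182e-04  1.67096166e+00] 1.671903250362928
```

View pics/s4b.png

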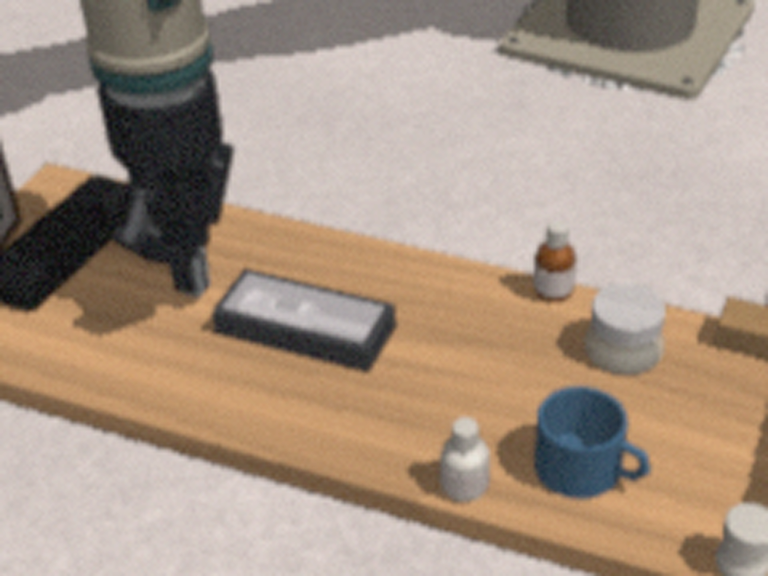

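Call:
step_arm(
  deltas=[
    [[0, 1.7, 0.2, 3, 0, 0, 0], [0, -0.5, 5, 0, 0, 0, 0], [0, -0.5, 5, 0, 0, 0, 0], [0, -0.3, 3, 0, 0, 0, 0], [0, -0.3, 3, 0, 0, 0, 0], [0, -0.3, 3, 0, 0, 0, 0], [0, -0.3, 3, 0, 0, 0, 0], [0, -0.4, 4, 0, 0, 0, 0], [0, -0.5, 5, 0, 0, 0, 0], [0, -0.5, 5, 0, 0, 0, 0]],
  ],
)

```text
clock: 7.57
eef_pos: [569.3, -97.2, 45.4]
tool_rot: [3.141, 0.0, 1.67]
force: [0.8, -1.2, 1.1]
width: 0.1
```

Call:
step_arm(
  deltas=[
    [[0, -0.5, 5, 0, 0, 0, 0], [0, -0.5, 5, 0, 0, 0, 0], [0, -0.5, 5, 0, 0, 0, 0], [0, -0.5, 5, 0, 0, 0, 0], [0, -0.5, 5, 0, 0, 0, 0], [0, -0.5, 5, 0, 0, 0, 0], [0, -0.5, 5, 0, 0, 0, 0], [0, -0.4, 4, 0, 0, 0, 0], [0, -0.3, 3, 0, 0, 0, 0], [0, 0, 0, 0, 0, 0, 0]],
  ],
)

```text
clock: 8.4
eef_pos: [565.0, -54.1, 45.3]
tool_rot: [-3.141, -0.001, 1.672]
force: [-0.7, 0.5, 0.4]
width: 0.2
```

```bash
python3 - <<'E'
from h import *
p,d=sleeve("s5","scene",35)
p,d=sleeve("t5","top",40); cv2.imwrite("pics/t5b.png",cv2.convertScaleAbs(cv2.resize(p[100:270,180:420,::-1],None,fx=3.2,fy=3.2,interpolation=cv2.INTER_CUBIC),alpha=1.4))
E
```

```text
tcp [565.  -54.6  45.2] L [-1.000e-01 -1.707e+02] F [ 0.2  0.8 -0.4]
scene 1074 [array([  -0.45, -107.6 ]), array([138.15,  55.15]), np.float64(89.24)] min [ -27.8 -176.8] max [ 27.3 -38.3] mean [  5.2 -98.2] z 46.7
scene 169 [array([-44.93,  60.92]), array([29.59, 53.4 ]), np.float64(0.17)] min [-59.8  34.2] max [-30.1  87.6] mean [-40.7  63.2] z 41.6
scene 130 [array([40.42, 57.  ]), array([17.61, 46.09]), np.float64(10.82)] min [31.7 36. ] max [53.4 81.3] mean [37.2 56.4] z 45.2
tcp [565.  -54.9  45.2] L [-1.000e-01 -1.711e+02] F [0.1 0.8 0.3]
top 106 [array([  6.84, 233.99]), array([131.37,   4.71]), np.float64(0.44)] min [-58.8 231.6] max [ 72.5 236.6] mean [  3.8 233.2] z 47.6
top 1026 [array([  -0.17, -100.21]), array([119.61,  52.54]), np.float64(89.9)] min [ -26.5 -160. ] max [ 26.1 -40.4] mean [ -1.4 -96.7] z 46.4
```

View pics/t5b.png

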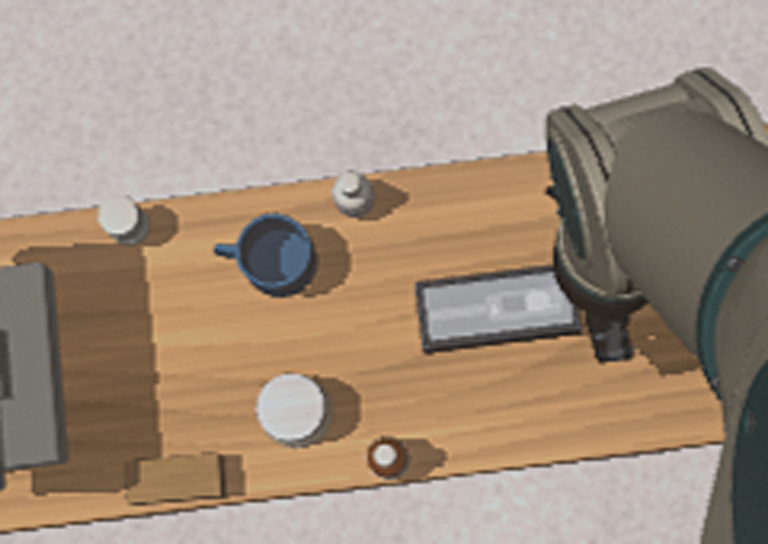

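Call:
step_arm(
  deltas=[
    [[0, -0.3, 3, 0, 0, 0, 0], [0, -0.5, 5, 0, 0, 0, 0], [0, -0.5, 5, 0, 0, 0, 0], [0, -0.5, 5, 0, 0, 0, 0], [0, -0.5, 5, 0, 0, 0, 0], [0, -0.5, 5, 0, 0, 0, 0], [0, -0.5, 5, 0, 0, 0, 0], [0, -0.5, 5, 0, 0, 0, 0], [0, -0.5, 5, 0, 0, 0, 0], [0, -0.5, 5, 0, 0, 0, 0]],
  ],
)

```text
clock: 9.33
eef_pos: [560.2, -6.8, 45.3]
tool_rot: [-3.142, -0.0, 1.671]
force: [0.4, -0.2, 0.1]
width: 0.1
```

Call:
step_arm(
  deltas=[
    [[0, -0.5, 5, 0, 0, 0, 0], [0, -0.4, 4, 0, 0, 0, 0], [0, -0.3, 3, 0, 0, 0, 0], [0, 0, 0, 0, 0, 0, 0]],
  ],
)

```text
clock: 9.67
eef_pos: [559.1, 5.8, 45.3]
tool_rot: [3.141, -0.001, 1.672]
force: [-0.1, 0.1, 0.4]
width: -0.1
```

```bash
python3 - <<'E'
from h import *
p,d=sleeve("s6","scene",35)
p,d=sleeve("t6","top",40); cv2.imwrite("pics/t6b.png",cv2.convertScaleAbs(cv2.resize(p[130:250,200:360,::-1],None,fx=5,fy=5,interpolation=cv2.INTER_CUBIC),alpha=1.4))
E
```

```text
tcp [559.2   5.2  45.3] L [ 1.000e-01 -1.107e+02] F [ 0.1  0.3 -0.5]
scene 1132 [array([  0.73, -47.99]), array([ 54.74, 139.06]), np.float64(0.1)] min [ -26.7 -117.5] max [28.1 21.6] mean [  5.5 -38.2] z 46.8
scene 170 [array([-44.14,  61.46]), array([27.6 , 54.29]), np.float64(3.77)] min [-59.5  33.5] max [-30.3  87.7] mean [-40.3  63.7] z 41.8
scene 134 [array([40.08, 56.95]), array([18.54, 46.23]), np.float64(10.25)] min [30.  35.9] max [53.3 81.3] mean [37.2 56.2] z 45.1
tcp [559.2   4.8  45.3] L [ 1.000e-01 -1.111e+02] F [-0.1 -0.6 -0.3]
top 111 [array([  7.26, 235.4 ]), array([  7.83, 132.82]), np.float64(89.56)] min [-59.2 231.6] max [ 73.7 239.8] mean [  7.2 233.4] z 48.4
top 961 [array([  0.32, -39.82]), array([119.39,  52.52]), np.float64(89.9)] min [-25.9 -99.5] max [26.6 19.9] mean [ -1.4 -33.8] z 46.3
```

View pics/t6b.png

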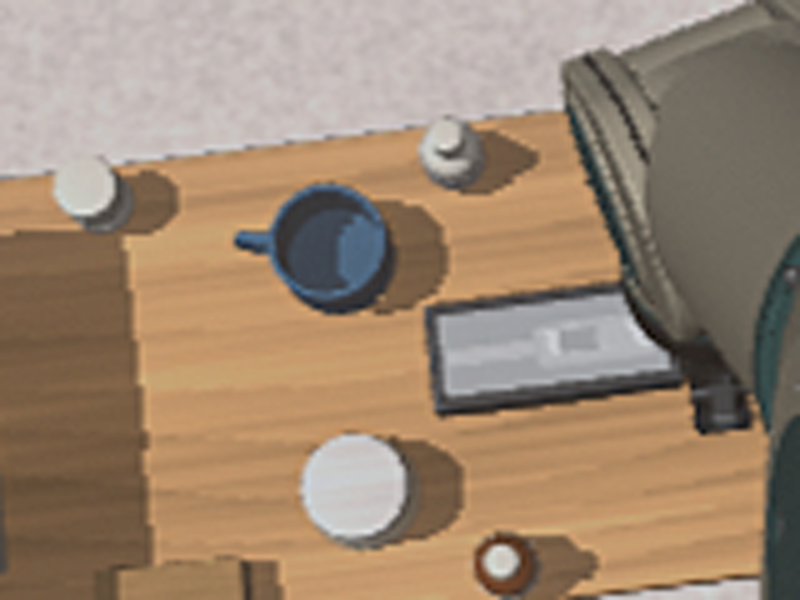

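Call:
step_arm(
  deltas=[
    [[0, -0.4, 3, 0, 0, 0, 0], [0, -0.5, 5, 0, 0, 0, 0], [0, -0.5, 5, 0, 0, 0, 0], [0, -0.5, 5, 0, 0, 0, 0], [0, -0.5, 5, 0, 0, 0, 0], [0, -0.5, 5, 0, 0, 0, 0], [0, -0.5, 5, 0, 0, 0, 0], [0, -0.5, 5, 0, 0, 0, 0], [0, -0.4, 4, 0, 0, 0, 0], [0, -0.3, 3, 0, 0, 0, 0]],
  ],
)

```text
clock: 10.6
eef_pos: [554.5, 50.5, 45.3]
tool_rot: [3.142, -0.0, 1.671]
force: [1.2, -0.8, -0.6]
width: -0.3
```

```bash
python3 - <<'E'
from h import *
p,d=sleeve("s7","scene",35);cv2.imwrite("pics/s7b.png",cv2.convertScaleAbs(cv2.resize(p[130:280,270:470,::-1],None,fx=4,fy=4,interpolation=cv2.INTER_CUBIC),alpha=1.4))
p,d=sleeve("t7","top",40); cv2.imwrite("pics/t7b.png",cv2.convertScaleAbs(cv2.resize(p[130:250,200:360,::-1],None,fx=5,fy=5,interpolation=cv2.INTER_CUBIC),alpha=1.4))
E
```

```text
tcp [554.4  51.1  45.3] L [  0.  -64.5] F [-0.3  0.7  0.7]
scene 1143 [array([-9.28, 13.68]), array([ 75.83, 174.62]), np.float64(22.34)] min [-59.7 -71.7] max [28.2 87.6] mean [-3.2  7.6] z 46.7
scene 139 [array([40.44, 56.69]), array([18.18, 46.07]), np.float64(13.02)] min [30.6 36.3] max [54.5 81.2] mean [37.2 56. ] z 45.1
tcp [554.5  50.7  45.3] L [  0.1 -65. ] F [-0.1  0.3 -0. ]
top 122 [array([  6.18, 235.77]), array([  8.11, 130.93]), np.float64(89.93)] min [-59.3 231.6] max [ 71.6 239.8] mean [  7.9 233.8] z 48.7
top 845 [array([ 0.38, 14.84]), array([ 53.31, 100.52]), np.float64(0.4)] min [-26.  -35.5] max [27.2 65.2] mean [-1.1 18.4] z 46.3
```

View pics/t7b.png

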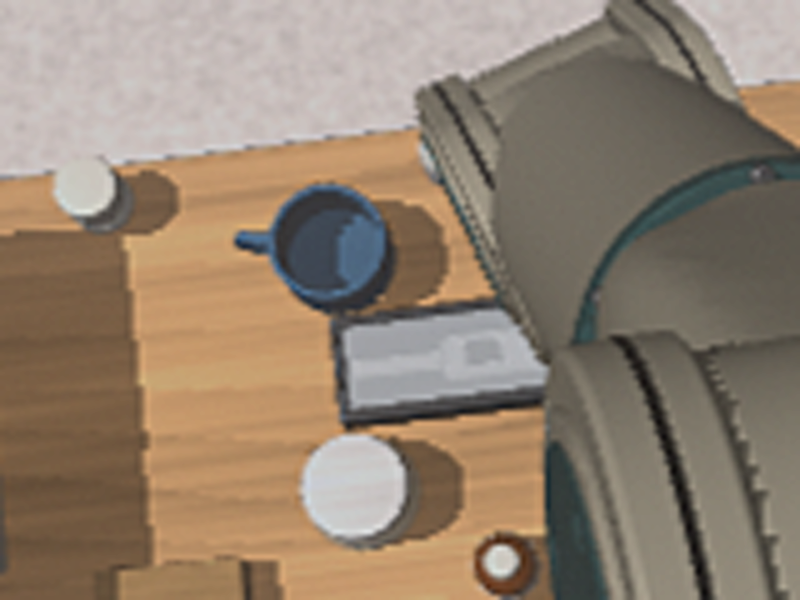

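View pics/s7b.png

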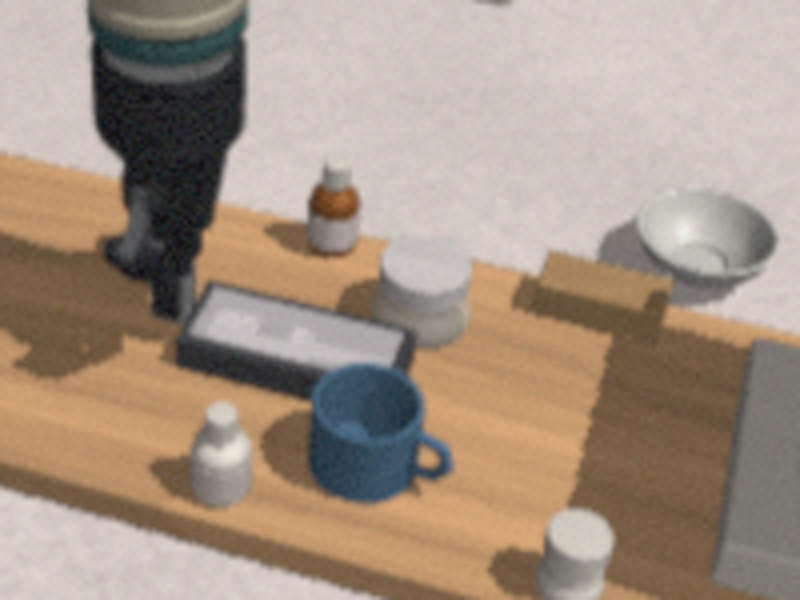

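Call:
step_arm(
  deltas=[
    [[0, -0.3, 3, 0, 0, 0, 0], [0, -0.5, 5, 0, 0, 0, 0], [0, -0.5, 5, 0, 0, 0, 0], [0, -0.5, 5, 0, 0, 0, 0], [0, -0.5, 5, 0, 0, 0, 0], [0, -0.5, 5, 0, 0, 0, 0], [0, -0.5, 5, 0, 0, 0, 0], [0, -0.5, 5, 0, 0, 0, 0], [0, -0.4, 4, 0, 0, 0, 0], [0, -0.3, 3, 0, 0, 0, 0]],
  ],
)

```text
clock: 11.53
eef_pos: [549.9, 95.4, 45.3]
tool_rot: [3.142, -0.0, 1.671]
force: [-0.2, -1.4, 0.4]
width: 0.1
```

```bash
python3 - <<'E'
from h import *
p,d=sleeve("s8","scene",35);cv2.imwrite("pics/s8b.png",cv2.convertScaleAbs(cv2.resize(p[130:280,270:470,::-1],None,fx=4,fy=4,interpolation=cv2.INTER_CUBIC),alpha=1.4))
p,d=sleeve("t8","top",40); cv2.imwrite("pics/t8b.png",cv2.convertScaleAbs(cv2.resize(p[130:250,200:360,::-1],None,fx=5,fy=5,interpolation=cv2.INTER_CUBIC),alpha=1.4))
E
```

```text
tcp [549.9  96.   45.3] L [  0.1 -19.4] F [0.5 0.4 0.4]
scene 1132 [array([-15.17,  40.17]), array([ 86.22, 142.12]), np.float64(0.2)] min [-58.4 -30.8] max [ 28.1 111.3] mean [-3.7 51.6] z 46.8
scene 136 [array([40.95, 56.77]), array([19.71, 45.97]), np.float64(13.08)] min [30.8 36.6] max [55.7 81.4] mean [37.2 56.4] z 45.2
tcp [550.   95.6  45.3] L [  0.1 -19.8] F [0.2 0.1 0.2]
top 477 [array([ 0.47, 75.34]), array([52.14, 69.96]), np.float64(0.34)] min [-25.6  40.3] max [ 26.5 110.4] mean [ 3.8 81.2] z 46.2
```

View pics/s8b.png

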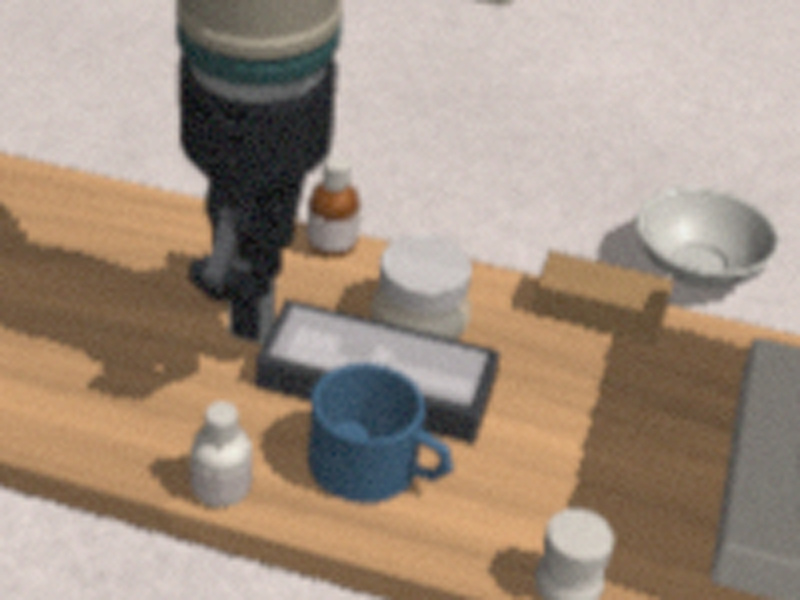

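```bash
python3 - <<'E'
from h import *
t=np.array([.1,-19.6])
for n in("scene","top"):
    d=np.load(f"pics/{'s8' if n=='scene' else 't8'}.npz")["d"];P=pts(n,d);l=toL(P)
    for z0 in range(48,120,5):
        m=(d>0)&(abs(l[...,0]-t[0])<60)&(abs(l[...,1]-t[1])<38)&(P[...,2]>=z0)&(P[...,2]<z0+5)
        q=l[m]
        if len(q): print(n,z0,len(q),"x",np.percentile(q[:,0],[0,100]).round(1),"y",np.percentile(q[:,1],[0,100]).round(1))
E
```

```text
scene 48 56 x [-21.8  25.6] y [-30.3  18.3]
scene 53 16 x [-4.5 13.3] y [-30.8  -8.8]
scene 58 20 x [-3.6 13.9] y [-30.4  -8.3]
scene 63 21 x [-3.6 13.8] y [-30.1  -8.7]
scene 68 9 x [-3.8 14.6] y [-25.2  -8.5]
scene 73 2 x [-7.2 -2.5] y [-10.5  -8.9]
scene 78 6 x [-6.7 11.1] y [-9.4 -6.1]
scene 83 22 x [-28.3  31.8] y [-30.1  -6.6]
scene 88 27 x [-32.   33.8] y [-27.2  -6.6]
scene 93 13 x [-39.5  39.4] y [-30.2  -7.4]
scene 98 17 x [-37.1  43.1] y [-26.9  -4. ]
scene 103 30 x [-43.  47.] y [-29.5  -2.8]
scene 108 44 x [-50.8  50.7] y [-36.4  -2.8]
scene 113 22 x [-11.7  55.5] y [-35.9  -2.3]
scene 118 32 x [-14.1  59. ] y [-35.7  -2.7]
```

The hand's wide parts start at about z = 83, which clears the cup rim (70) and the jar lid (67), so I'll carry on.

Call:
step_arm(
  deltas=[
    [[0, -0.3, 3, 0, 0, 0, 0], [0, -0.5, 5, 0, 0, 0, 0], [0, -0.5, 5, 0, 0, 0, 0], [0, -0.5, 5, 0, 0, 0, 0], [0, -0.5, 5, 0, 0, 0, 0], [0, -0.5, 5, 0, 0, 0, 0], [0, -0.5, 5, 0, 0, 0, 0], [0, -0.5, 5, 0, 0, 0, 0], [0, -0.5, 5, 0, 0, 0, 0], [0, -0.4, 4, 0, 0, 0, 0]],
  ],
)

```text
clock: 12.47
eef_pos: [545.2, 142.4, 45.3]
tool_rot: [3.142, -0.0, 1.671]
force: [-0.2, -0.2, -1.0]
width: -0.0
```

Call:
step_arm(
  deltas=[
    [[0, -0.4, 4, 0, 0, 0, 0], [0, -0.5, 5, 0, 0, 0, 0], [0, -0.5, 5, 0, 0, 0, 0], [0, -0.5, 5, 0, 0, 0, 0], [0, -0.5, 5, 0, 0, 0, 0], [0, -0.5, 5, 0, 0, 0, 0], [0, -0.5, 5, 0, 0, 0, 0], [0, -0.5, 5, 0, 0, 0, 0], [0, -0.4, 4, 0, 0, 0, 0], [0, -0.3, 3, 0, 0, 0, 0]],
  ],
)

```text
clock: 13.3
eef_pos: [540.6, 188.4, 45.3]
tool_rot: [3.142, -0.0, 1.671]
force: [-0.7, -0.5, 0.6]
width: -0.2
```

```bash
python3 - <<'E'
from h import *
p,d=sleeve("s9","scene",35);cv2.imwrite("pics/s9b.png",cv2.convertScaleAbs(cv2.resize(p[130:280,300:500,::-1],None,fx=4,fy=4,interpolation=cv2.INTER_CUBIC),alpha=1.4))
p,d=sleeve("t9","top",40); cv2.imwrite("pics/t9b.png",cv2.convertScaleAbs(cv2.resize(p[130:250,160:320,::-1],None,fx=5,fy=5,interpolation=cv2.INTER_CUBIC),alpha=1.4))
E
```

```text
tcp [540.6 189.1  45.3] L [ 0.2 74.1] F [-0.2 -0.1 -0.3]
scene 1321 [array([  0.91, 136.53]), array([ 55.54, 135.84]), np.float64(1.1)] min [-27.9  68.8] max [ 28.2 204.5] mean [  5.5 144.2] z 46.7
scene 125 [array([40.42, 56.8 ]), array([17.64, 46.09]), np.float64(12.22)] min [31.1 36.2] max [53.9 81.2] mean [37.  56.6] z 44.3
tcp [540.6 188.7  45.3] L [ 0.2 73.7] F [-1.   0.1 -1.3]
```

View pics/s9b.png

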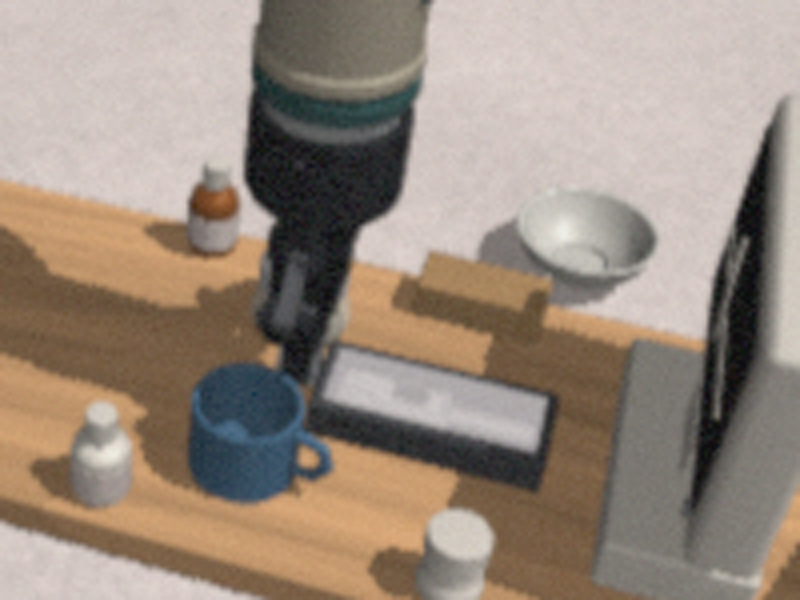

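View pics/t9b.png

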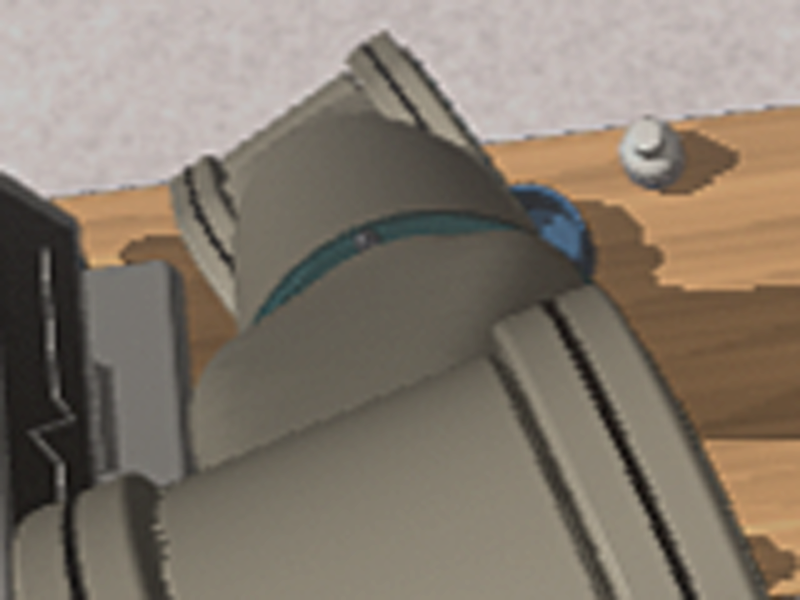

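```bash
python3 - <<'E'
from h import *
for n,f in(("top","t9"),("scene","s9")):
    D=np.load(f"pics/{f}.npz");d=D["d"];P=pts(n,d);l=toL(P)
    for y0 in range(120,340,20):
        for x0 in (-300,-200,-100,0,100):
            m=(d>0)&(P[...,2]>212)&(l[...,1]>=y0)&(l[...,1]<y0+20)&(l[...,0]>=x0)&(l[...,0]<x0+100)
            if m.sum()>8: print(n,"y",y0,"x",x0,m.sum(),"z",P[m][:,2].min().round(),P[m][:,2].max().round())
    if n=="scene": cv2.imwrite("pics/s9f.png",cv2.convertScaleAbs(cv2.resize(D["p"][:,:,::-1],(800,500)),alpha=1.4))
E
```

```text
top y 120 x 0 17 z 407.0 430.0
scene y 120 x 0 321 z 292.0 432.0
```

View pics/s9f.png

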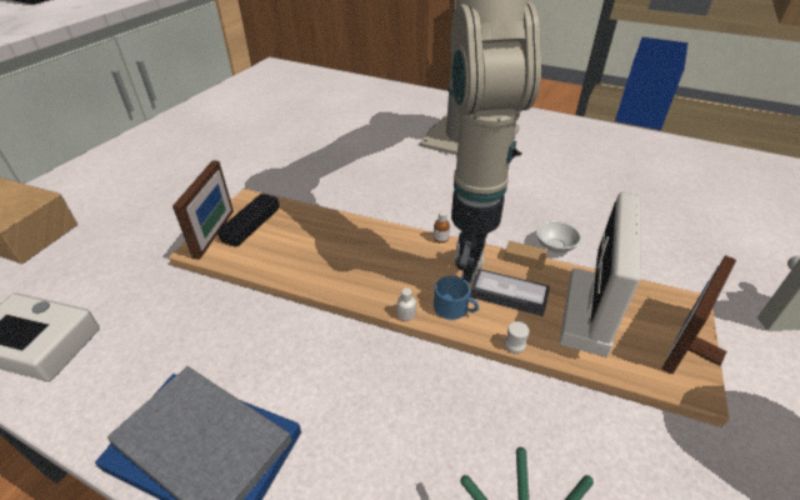

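Call:
step_arm(
  deltas=[
    [[0, -0.3, 3, 0, 0, 0, 0], [0, -0.4, 4, 0, 0, 0, 0], [0, -0.4, 4, 0, 0, 0, 0], [0, -0.4, 4, 0, 0, 0, 0], [0, -0.3, 3, 0, 0, 0, 0], [0, -0.2, 2, 0, 0, 0, 0], [0, -0.1, 1, 0, 0, 0, 0], [0, -0.1, 1, 0, 0, 0, 0], [0, -0.1, 1, 0, 0, 0, 0], [0, -0.1, 1, 0, 0, 0, 0]],
  ],
)

```text
clock: 14.23
eef_pos: [538.4, 211.5, 45.3]
tool_rot: [-3.142, 0.0, 1.67]
force: [0.1, -1.8, 0.0]
width: 0.1
```

```bash
python3 - <<'E'
from h import *
p,d=sleeve("s10","scene",35);cv2.imwrite("pics/s10b.png",cv2.convertScaleAbs(cv2.resize(p[170:270,360:480,::-1],None,fx=6,fy=6,interpolation=cv2.INTER_CUBIC),alpha=1.5))
E
```

```text
tcp [538.3 211.8  45.3] L [ 0.2 97. ] F [ 0.2 -0.7  0.1]
scene 100 [array([-42.3 ,  49.03]), array([43.25, 14.7 ]), np.float64(58.29)] min [-59.9  33.7] max [-31.3  71.1] mean [-38.2  52.8] z 41.7
scene 1364 [array([  0.42, 156.66]), array([142.1 ,  55.34]), np.float64(89.98)] min [-27.3  85.6] max [ 28.1 227.7] mean [  5.5 166.6] z 46.7
scene 137 [array([40.2 , 56.53]), array([18.17, 46.11]), np.float64(13.8)] min [31.2 36.3] max [54.5 81.1] mean [37.4 56.1] z 44.4
```

View pics/s10b.png

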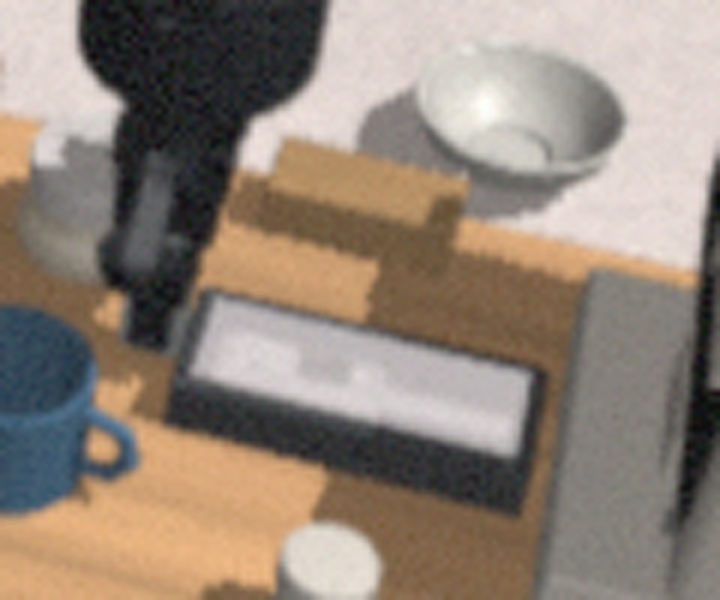

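Call:
step_arm(
  deltas=[
    [[0, -0.1, 1, 0, 0, 0, 0], [0, -0.1, 1, 0, 0, 0, 0], [0, -0.1, 1, 0, 0, 0, 0], [0, -0.1, 1, 0, 0, 0, 0], [0, -0.1, 1, 0, 0, 0, 0], [0, 0, 0, 0, 0, 0, 0]],
  ],
)

```text
clock: 14.78
eef_pos: [537.8, 217.1, 45.3]
tool_rot: [3.141, -0.0, 1.671]
force: [0.2, 0.4, 0.1]
width: -0.5
```

Call:
step_arm(
  deltas=[
    [[0, -0.1, 0.7, 0, 0, 0, 0], [0, 0, 0, 0, 0, 0, 0]],
  ],
)

```text
clock: 14.95
eef_pos: [537.7, 217.5, 45.3]
tool_rot: [3.142, -0.0, 1.671]
force: [0.1, -0.7, 0.4]
width: 0.1
```

Call:
step_arm(
  deltas=[
    [[0, -0.1, 0.7, 0, 0, 0, 0], [0, 0, 0, 0, 0, 0, 0]],
  ],
)

```text
clock: 15.12
eef_pos: [537.7, 218.0, 45.3]
tool_rot: [3.142, 0.0, 1.671]
force: [-0.4, -1.1, 0.5]
width: -0.1
```

```bash
python3 - <<'E'
from h import *
p,d=sleeve("s11","scene",35);cv2.imwrite("pics/s11b.png",cv2.convertScaleAbs(cv2.resize(p[200:260,400:480,::-1],None,fx=9,fy=9,interpolation=cv2.INTER_CUBIC),alpha=1.8))
E
```

```text
tcp [537.7 218.   45.3] L [  0.2 103.2] F [-0.3 -1.9 -0.2]
scene 127 [array([-40.06,  54.46]), array([43.87, 17.6 ]), np.float64(79.72)] min [-52.2  34.3] max [-30.4  76.9] mean [-37.7  57.3] z 42.1
scene 1447 [array([ 10.55, 165.1 ]), array([134.26, 144.79]), np.float64(2.18)] min [-59.3  92.5] max [ 75. 240.] mean [  7.  176.7] z 46.7
scene 126 [array([39.84, 55.55]), array([16.93, 44.65]), np.float64(14.61)] min [31.1 36.1] max [53.7 78.9] mean [37.1 55.6] z 44.4
```

View pics/s11b.png

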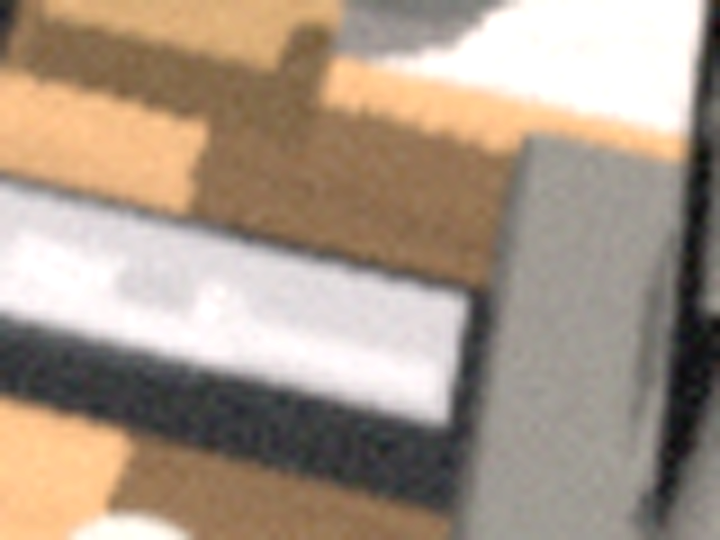

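Call:
step_arm(
  deltas=[
    [[0, -0.1, 0.7, 0, 0, 0, 0], [0, 0, 0, 0, 0, 0, 0]],
  ],
)

```text
clock: 15.33
eef_pos: [537.6, 218.0, 45.3]
tool_rot: [-3.141, 0.001, 1.67]
force: [0.4, -2.0, 0.0]
width: -0.1
```

Call:
step_arm(
  deltas=[
    [[0, -0.1, 1, 0, 0, 0, 0], [0, 0, 0, 0, 0, 0, 0], [0, 0, 0, 0, 0, 0, 0]],
  ],
)

```text
clock: 15.58
eef_pos: [537.6, 218.1, 45.3]
tool_rot: [-3.141, 0.002, 1.67]
force: [1.4, -5.0, 2.1]
width: 0.1
```

Call:
step_arm(
  deltas=[
    [[0, -0.1, 1, 0, 0, 0, 0], [0, 0, 0, 0, 0, 0, 0], [0, 0, 0, 0, 0, 0, 0]],
  ],
)

```text
clock: 15.83
eef_pos: [537.6, 218.1, 45.3]
tool_rot: [-3.141, 0.003, 1.669]
force: [0.3, -6.4, 2.4]
width: 0.1
```

The TCP has stopped at 218.1 while the force has risen to 6.4 N, so the sleeve is firmly against the foot. I'll back off, then lift.

Call:
step_arm(
  deltas=[
    [[0, 0.2, -2, 0, 0, 0, 0], [0, 0.3, -3, 0, 0, 0, 0], [0, 0.5, -5, 0, 0, 0, 0], [0, 0.5, -5, 0, 0, 0, 0], [0, 0, 0, 0, 0, 0, 0], [0, 0, 0, 15, 0, 0, 0], [0, 0, 0, 25, 0, 0, 0], [0, 0, 0, 30, 0, 0, 0], [0, 0, 0, 30, 0, 0, 0], [0, 0, 0, 30, 0, 0, 0]],
  ],
)

```text
clock: 16.67
eef_pos: [538.5, 205.9, 176.5]
tool_rot: [-3.141, -0.0, 1.671]
force: [0.3, 0.2, -0.2]
width: -0.0
```

Call:
step_arm(
  deltas=[
    [[0, 0, 0, 30, 0, 0, 0], [0, 0, -25, 20, 0, 0, 0], [0, 0, -30, 0, 0, 0, 0], [0, 0, -30, 0, 0, 0, 0], [0, 0, -30, 0, 0, 0, 0], [0, 0, -30, 0, 0, 0, 0], [0, 0, -30, 0, 0, 0, 0], [0, 0, -30, 0, 0, 0, 0], [0, 0, -30, 0, 0, 0, 0], [0, 0, -30, 0, 0, 0, 0]],
  ],
)

```text
clock: 17.5
eef_pos: [538.6, -60.4, 225.4]
tool_rot: [3.141, -0.0, 1.671]
force: [0.1, -0.3, 0.2]
width: 0.2
```

Call:
step_arm(
  deltas=[
    [[0, 0, -30, 0, 0, 0, 0], [0, 0, -30, 0, 0, 0, 0], [0, 0, -30, 0, 0, 0, 0], [0, 0, -30, 0, 0, 0, 0], [0, 0, -30, 0, 0, 0, 0], [0, 0, -20, 0, 0, 0, 0], [0, 0, 0, 0, 0, 0, 0], [0, 0, 0, 0, 0, 0, 0]],
  ],
)

```text
clock: 18.17
eef_pos: [538.4, -230.4, 225.0]
tool_rot: [-3.141, -0.0, 1.668]
force: [-0.3, -0.2, 0.0]
width: -0.2
```

```bash
python3 - <<'E'
from h import *
from scipy import ndimage
p,d=sleeve("s12","scene",35);cv2.imwrite("pics/s12b.png",cv2.convertScaleAbs(cv2.resize(p[130:280,300:500,::-1],None,fx=4,fy=4,interpolation=cv2.INTER_CUBIC),alpha=1.5))
p,d=sleeve("t12","top",40); cv2.imwrite("pics/t12b.png",cv2.convertScaleAbs(cv2.resize(p[130:250,160:320,::-1],None,fx=5,fy=5,interpolation=cv2.INTER_CUBIC),alpha=1.5))
for n in("top","scene"):
    D=np.load(f"pics/{n[0]}12.npz")["d"];P=pts(n,D); l=toL(P)
    m=(D>0)&(P[...,2]>33)&(P[...,2]<230)&(abs(l[...,0])<150)&(abs(l[...,1])<480)
    lab,k=ndimage.label(m); print(n)
    for i in range(1,k+1):
        s=lab==i
        if s.sum()<60: continue
        q=l[s]; z=P[s][:,2]; zt=np.percentile(z,97); r=cv2.minAreaRect(q[z>zt-4].astype(np.float32))
        print(s.sum(),zt.round(1),q.min(0).round(),q.max(0).round(),np.round(r[0],1))
E
```

```text
tcp [ 538.8 -228.7  225.2] L [ -43.8 -341.3] F [ 0.6  0.1 -0.1]
scene 169 [array([-43.91,  60.48]), array([53.89, 30.58]), np.float64(89.04)] min [-59.6  33.7] max [-28.7  87.7] mean [-40.2  63.2] z 41.6
scene 1401 [array([ 10.52, 175.55]), array([133.8 , 123.04]), np.float64(2.42)] min [-58.9 114.4] max [ 74.8 239.8] mean [  6.7 178.2] z 46.7
scene 133 [array([40.76, 56.85]), array([18.13, 46.04]), np.float64(12.38)] min [31.2 36.3] max [54.5 81.3] mean [37.3 55.7] z 44.8
tcp [ 539.  -227.8  225.2] L [ -43.4 -340.4] F [-0.2  0.4 -0.9]
top 1167 [array([  4.7 , 175.37]), array([107.21, 125.53]), np.float64(0.55)] min [-49.5 112.5] max [ 57.8 238.2] mean [  0.  176.1] z 46.2
top
536 147.0 [  44. -425.] [ 109. -398.] [  77.3 -411.8]
146 80.3 [ 84. -18.] [110.  12.] [98.4 -2.5]
1199 60.2 [ -84. -394.] [  57. -331.] [ -13.4 -360.5]
5407 205.7 [-95. 112.] [ 95. 295.] [ -0.  278.9]
169 67.4 [ 84. 155.] [115. 185.] [ 99.3 170.4]
289 71.7 [30. 31.] [ 84. 104.] [57.5 59.2]
2052 145.8 [-72. 375.] [ 73. 440.] [4.000e-01 4.082e+02]
435 70.0 [-85.  32.] [-33.  85.] [-59.  58.]
142 88.2 [-117.  -21.] [-87.   8.] [-102.1   -6.2]
425 51.9 [-114.  117.] [-81. 188.] [-98.  152.2]
scene
3111 145.3 [ -83. -440.] [ 110. -339.] [  36.1 -418.1]
6221 205.8 [-94. 114.] [ 97. 304.] [  0.5 279.9]
250 87.5 [-112.  -18.] [-85.  11.] [-101.3   -4. ]
563 68.4 [-82.  34.] [-29.  88.] [-57.1  60.4]
465 50.5 [-115.  119.] [-79. 189.] [-97.9 154.3]
1322 146.2 [-72. 377.] [ 74. 441.] [  0.6 409.5]
804 70.6 [29. 33.] [ 87. 107.] [57.9 60.7]
300 80.8 [ 89. -14.] [114.  14.] [99.6 -0.1]
353 66.1 [ 84. 157.] [116. 187.] [100.5 171.8]
```

View pics/s12b.png

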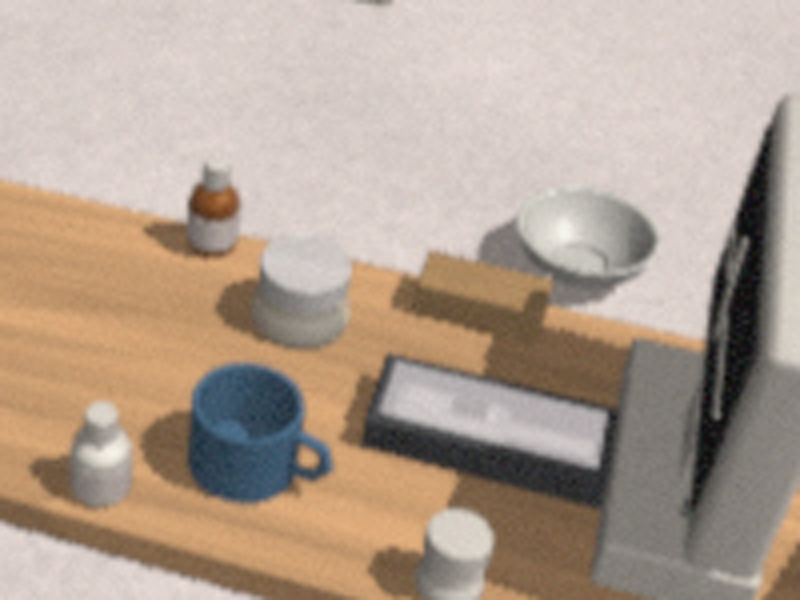

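View pics/t12b.png

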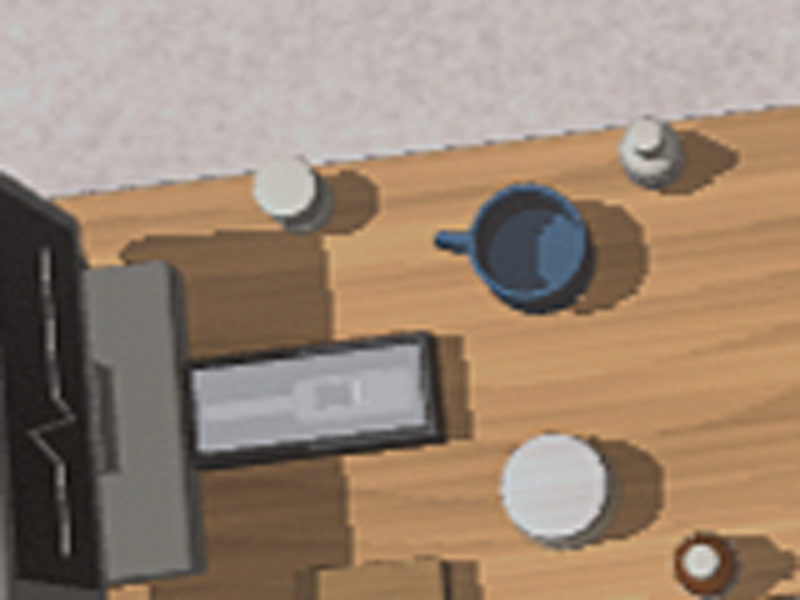

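Both views show the sleeve's end flat against the foot's front face, and the jar, cup and bystanders in their earlier places.

```bash
python3 - <<'E'
from cell import ctrl
print(ctrl.finish_job())
E
```

```text
the job is handed in; nothing more can be done
None
```

The sleeve went through the gap and now lies with its end flush against the foot of the monitor. I handed the job in at about 18 s of the 72 s allowed.

**What I did:** With the fingers shut, I nudged the sleeve about 14 mm sideways onto the line through the gap. I then pushed it lengthwise from behind until it stopped against the foot. After that I backed the hand off, lifted it and moved it away to about z = 225 mm.

**Last checks:**
- **Contact with the foot:** The hand stopped advancing at the foot while the force rose to about 6 N. In both camera views there is no gap between the sleeve's end and the foot.
- **Alignment:** In the gap the sleeve was within about 0.5 mm of the centre line and 0.5° of parallel. After the push its back end lies at 112.5–114.4 mm along the ledge, as expected for a 120 mm sleeve against a foot face at 232–234 mm.
- **Jar and cup:** The force readings during the passage stayed at about 1–2 N, with no sign of touching either one.
- **Everything else on the ledge:** Each item measured within about 1–2 mm of its first position, which is camera noise. The one exception was the spectacles case in the top view. Its far edge and top centre read 6–10 mm different with the arm above it, but its near edge and both ends were unchanged, so I put that down to the arm being in view. I did not measure the dish again, but it looks unmoved in the picture.

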